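# Load the two key-machine spindles in order

### The job

Load the two spindles for the key machine. On the red-based spindle put the copper collar first, the gold toothed cutter on top of it and the black ribbed knob last, as a cap; on the yellow-based spindle put the steel flange first and the green grinding stone on top of it. Every part must end fully down and flat on the one below; leave the glass jar with its funnel and the white porcelain drawer pull where they stand.

Things in the scene. Friction and masses are not known exactly. Their poses are not given: they have to be found in the camera images.
- red_spindle: Fixed spindle: round red base 76 mm across and 12 mm high with an upright steel post 12 mm thick at its centre, its top at 56 mm above the shelf (44 mm above the base), the last 8 mm tapered to 4 mm. Origin: centre of the base's underside, on the post's axis; z up.
- yellow_spindle: Fixed spindle, the same shape and sizes as the red one but with a yellow base. Origin: centre of the base's underside, on the post's axis; z up.
- collar: Loose plain copper ring lying flat on the shelf, 38 mm across, 18 mm high, centre hole 24 mm right through, about 0.11 kg. Origin: centre of its underside, z up.
- cutter: Loose gold-coloured toothed cutter wheel lying flat on the shelf, 54 mm across (57 mm over the teeth, which are only for show: fingers close on 54 mm), 14 mm thick, centre hole 24 mm right through, about 0.2 kg. Origin: centre of its underside, z up.
- knob: Loose round black ribbed knob standing on the shelf, open side down, 44 mm across, 26 mm high; a blind hole 24 mm wide and 18 mm deep in its underside, closed flat top; about 0.07 kg. With collar and cutter below it, the post reaches 12 mm into it. Origin: centre of its underside, z up.
- flange: Loose bright steel flange ring lying flat on the shelf, 48 mm across, 16 mm thick, centre hole 24 mm right through, about 0.17 kg. Origin: centre of its underside, z up.
- stone: Loose green grinding stone wheel lying flat on the shelf, 60 mm across, 18 mm thick, centre hole 24 mm right through, about 0.1 kg. Origin: centre of its underside, z up.
- jar: Bystander: glass jar 80 mm across with a tin funnel in its mouth, 145 mm tall in all, standing by itself to the right (-y) of the parts. Origin: centre of its underside.
- pull: Bystander: white porcelain drawer pull, 32 mm across, 28 mm tall, standing amid the parts, between a nearer and a farther row in which parts and spindles lie; the fingers have at least 25 mm of room beside every part and spindle along the shelf (world y), less along x. Origin: centre of its underside.
Things that resemble listed ones, but are neither listed nor needed, are in the scene too. Leave any purple look-alike of the knob alone. Several things have the shape of the stone; the one meant has the colours described above.

How it is judged:
By the outcome, as a careful person would: the job done as asked, in the order asked, and still so for the second after the job is handed in, with the robot touching nothing.
It also fails if it takes over 120 s, if anything falls off the work surface, if the arm or the gripper's body presses on something with over 40 N, if the wrist force passes 120 N, or if a joint passes its speed limit or range.

### The arm

A 6-joint arm with a two-finger parallel gripper is mounted at the origin on the work surface. World frame = base frame: x ahead of the robot, y to its left, z up, the work surface at z = 0. Lengths are in m, angles in rad, forces in N, time in s.
With the tool pointing down it reaches from about 0.425 to 0.95 m from the base axis. Payload 3.5 kg.
Tool frame: the origin (TCP) lies on the mounting face of the last link; the fingertips stand 173 mm ahead of it and the grasp point (between the pads) lies 155 mm ahead of it; z points along the fingers, y is the direction in which the jaws open and shut (so a half turn about z gives the same grasp; the last joint's range is limited). The gripper opens to 85 mm and grips with 20 to 120 N. Pads are 22 mm wide; open, the fingers measure 114 mm over their backs; the gripper's body (76 mm by 85 mm) begins 54 mm behind the grasp point. The pads swing forward as they close: fully open they stand 13 mm farther back than shut.
Start: joints at [1.083, 0.286, 1.577, -0, 1.279, -0.15], TCP at [0.224, 0.637, 0.405] pointing down, gripper open.
Joint ranges: [-2.77, 2.77], [-0.9, 2.22], [0.21, 2.48], [-1.53, 4.67], [0.24, 2.81], [-2.84, 2.84]. Speed limits (rad/s): [2.79, 2.79, 3.14, 3.14, 3.14, 3.14].

### API

Orientations are given as [roll, pitch, yaw] about the fixed x, y, z axes, in that order (R = Rz(yaw) Ry(pitch) Rx(roll)).
In Python, from rig import ctrl, snapshot, order gives the robot as it stands.
- The arm moves only by the tool servo_tool, never from a script. Its argument "commands" is a list of rows, each a list of 3 entries, a list of its own where there are three numbers: the shift along the tool's x, y, z in mm, then the turn about the tool's z in degrees, then the opening, from -1 (shut) to 1 (fully open), so that 0 is half open. In form: [[[tx, ty, tz], yaw, grip], ...]. A call has 1 to 10 rows; each row is the pose to reach, as a shift and turn from the pose measured when the call began, along the tool's axes at that moment; what a row does not reach only later rows make up. A row lasts 1/10 s, in which the tool goes at most 50 mm and 8.59 degrees, less where a joint would pass 70% of its speed; a pose out of reach is approached as far as the arm can. A call with a gripper value outside its range is refused whole. The fingers move at their own pace and stop on an object; "grip_force" is the grip in N (left out, the last holds). Time passes only in rows, so rows that repeat a pose let the fingers close. It gives the time, the measured TCP pose, the force and the opening at its end, in the units of the state.
- ctrl.sense(): the state, without advancing time (a new reading comes with each control period).
- snapshot(name): name is "scene" or "top" or "wrist"; returns a dict with "color" (384x512x3 uint8, blue, green, red), "fx", "fy", "cx", "cy" (pixels), "distortion" ([k1, k2, p1, p2, k3] as OpenCV has them; the pictures are not rectified), "eye" and "rotation" of the camera in the world; the wrist camera has in their place "tool_from_camera" (4x4, takes a point from camera to tool coordinates, whose origin is the TCP and whose axes are the flange's). Camera axes: x right, y up, looking along -z (the intrinsics and any distortion apply to the point x, -y, -z); pixel columns grow to the right and rows downward; lengths in m; the calibration is good to about 2 mm. A picture is of the moment at which its call begins: read the wrist's pose just before it. There is no depth.
- order.job_done(): hands the job in, once; it reports no verdict.
The state is a dict: "clock": time; "joints": joint angles; "joint_velocities": joint speeds; "joint_efforts": joint torques, N m; "tool_pos": TCP position; "tcp_rot": TCP orientation; "wrist_force": force on the tool from outside, world axes, zero at the start; "wrist_torque": the same for the moment, N m; "grip_width": finger opening in m.
Only numpy, scipy, OpenCV 4.12 (cv2) and the standard library are available. Lean on these libraries where they do the work, as an engineer would, in place of code of your own. Each camera call takes 0.05 s, during which the arm holds its last target. There are 200 camera calls.

## Working session

There is one attempt and no reset: what is moved stays moved. The work goes in short steps, Python scripts to look and compute and a tool call to move; the robot and the scene stay as the last step left them, time stands still between calls to the robot, and variables do not carry over. Pictures are saved under pics/ and viewed, about 12 in all and at most 16, crops included, and the job is handed in when it is done.

Besides the shell and the picture viewer there is one more tool, called after ">>>" by a JSON object that holds its "name" and its "arguments". servo_tool: Moves the arm, as the interface text tells. Its arguments: {"type":"object","properties":{"commands":{"type":"array"},"grip_force":{"type":"number"}},"required":["commands"]}

```bash
ls; mkdir -p pics; python3 - <<'E'
from rig import ctrl,snapshot,order
import cv2
print(ctrl.sense())
for n in("scene","top"):
    s=snapshot(n); cv2.imwrite(f"pics/{n}0.png",s["color"]); print(n,{k:s[k] for k in s if k!="color"})
E
```

```text
pics
{'clock': 0.0, 'joints': array([ 1.08301499e+00,  2.87165692e-01,  1.57820897e+00, -1.53607019e-05,
        1.27861725e+00, -1.50007007e-01]), 'joint_velocities': array([-1.81800975e-04, -4.65865188e-05, -1.54967100e-03, -1.04786802e-03,
        1.32111079e-03, -2.15120894e-04]), 'joint_efforts': array([ 2.91661330e-03, -4.05981660e+01, -2.92627788e+01, -4.92351546e-05,
        5.92229568e-03,  5.80751788e-06]), 'tool_pos': array([0.2235395 , 0.63663107, 0.40332937]), 'tcp_rot': array([-3.13921814e+00, -3.44022732e-04,  2.80382236e+00]), 'wrist_force': array([ 1.04024691, -0.52059959,  0.71509057]), 'wrist_torque': array([ 0.05220862,  0.00254614, -0.0266232 ]), 'grip_width': 0.0855352734283607}
scene {'fx': 491.8881295030848, 'fy': 491.8881295030848, 'cx': 259.06890114827024, 'cy': 193.08451189102342, 'distortion': array([-0.09346522,  0.        ,  0.        ,  0.        ,  0.        ]), 'eye': array([1.12601931, 0.60068962, 0.82353852]), 'rotation': array([ 0.83551521, -0.00275266,  2.47557054])}
top {'fx': 440.74199264238774, 'fy': 440.74199264238774, 'cx': 255.58309318804422, 'cy': 191.42684406619375, 'distortion': array([-0.04473054,  0.        ,  0.        ,  0.        ,  0.        ]), 'eye': array([ 0.32603779, -0.08097157,  1.23215885]), 'rotation': array([ 0.21357767, -0.00400365, -1.57839797])}
```

```bash
python3 - <<'E'
import cv2
a=cv2.imread("pics/top0.png");cv2.imwrite("pics/top0b.png",cv2.resize(a,(800,600),interpolation=cv2.INTER_CUBIC))
E
```

```text
(no output)
```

View pics/top0b.png

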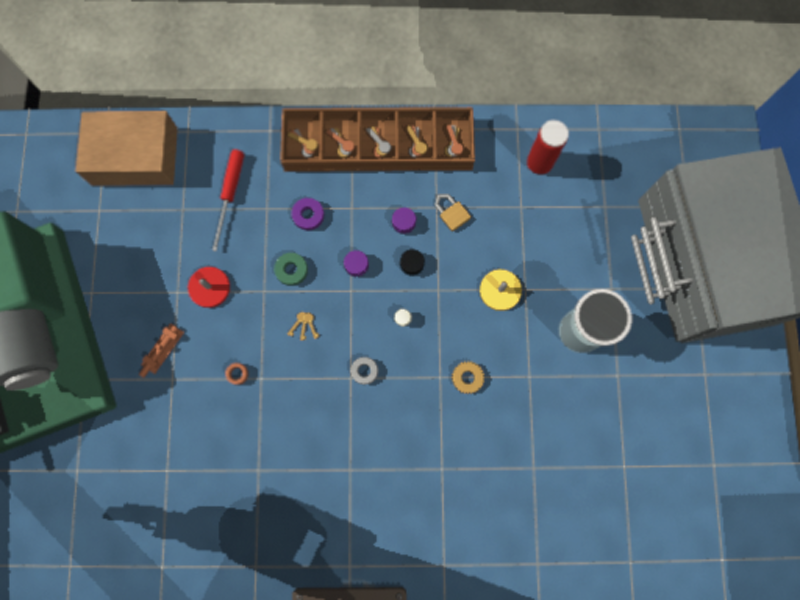

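View pics/scene0.png

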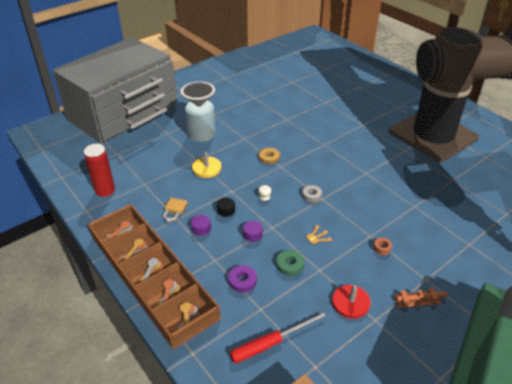

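The top view (800x600) shows red spindle (208,287), yellow spindle (501,290), collar (236,373), flange (364,370), cutter (468,377), pull (403,317), jar (597,320).
- **Stone candidates:** green ring (290,268) and purple ring (307,213). Green fits the description.
- **Knob candidates:** black (412,262), and purple (356,263) and (404,219). Black fits.

I'll confirm both in an enlarged crop.

```bash
cat >h.py <<'E'
import numpy as np,cv2
from scipy.spatial.transform import Rotation as R
from rig import ctrl,snapshot
def dirs(s,px):
    K=np.array([[s["fx"],0,s["cx"]],[0,s["fy"],s["cy"]],[0,0,1]])
    u=cv2.undistortPoints(np.array(px,float).reshape(-1,1,2),K,np.array(s["distortion"])).reshape(-1,2)
    return np.c_[u[:,0],-u[:,1],-np.ones(len(u))]
def onplane(s,px,z,T=None):
    """world points of pixels at heights z; T world_from_camera"""
    if T is None: Rm,e=R.from_euler("xyz",s["rotation"]).as_matrix(),np.array(s["eye"])
    else: Rm,e=T[:3,:3],T[:3,3]
    d=dirs(s,px)@Rm.T; z=np.broadcast_to(z,len(d))
    return e+d*((z-e[2])/d[:,2])[:,None]
def tcp(st):
    T=np.eye(4);T[:3,:3]=R.from_euler("xyz",st["tcp_rot"]).as_matrix();T[:3,3]=st["tool_pos"];return T
def wrist(name):
    st=ctrl.sense();s=snapshot("wrist");cv2.imwrite(f"pics/{name}.png",s["color"])
    T=tcp(st)@np.array(s["tool_from_camera"]);np.savez(f"pics/{name}.npz",T=T,**{k:s[k] for k in("fx","fy","cx","cy","distortion")})
    return s,T,st
def move(goal,yaw_deg,st=None):
    """tool-axis shift (mm) and yaw turn (deg) to take TCP to goal (m), yaw of tool mod 180"""
    st=st or ctrl.sense();T=tcp(st)
    d=T[:3,:3].T@(np.array(goal)-T[:3,3])*1000
    ax=T[:3,0];cur=np.degrees(np.arctan2(ax[1],ax[0]))
    dy=-((yaw_deg-cur+90)%180-90)   # tool z down -> sign flips
    return np.round(d,1),round(dy,2)
E
python3 - <<'E'
from h import *
s=snapshot("top");a=s["color"]
c=a[122:262,77:346];cv2.imwrite("pics/crop.png",cv2.resize(c,(796,414),interpolation=cv2.INTER_CUBIC))
names=["red","yellow","stone","knob","collar","flange","cutter","pull"]
px=np.array([[208,287],[501,290],[290,268],[412,261],[236,373],[364,370],[468,377],[403,317]])*.64
for n,p in zip(names,onplane(s,px,[.012,.012,.018,.026,.018,.016,.014,.028])):print(n,p.round(4),np.hypot(*p[:2]).round(3))
E
```

```text
red [0.6156 0.261  0.012 ] 0.669
yellow [ 0.6063 -0.2731  0.012 ] 0.665
stone [0.6487 0.1111 0.018 ] 0.658
knob [ 0.6582 -0.1113  0.026 ] 0.668
collar [0.4577 0.2018 0.018 ] 0.5
flange [ 0.4619 -0.0244  0.016 ] 0.463
cutter [ 0.4484 -0.2082  0.014 ] 0.494
pull [ 0.5545 -0.094   0.028 ] 0.562
```

View pics/crop.png

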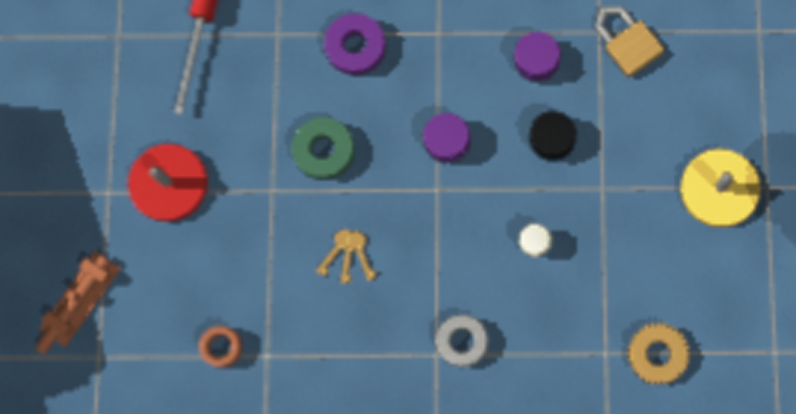

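Crop confirmed: green ring at (323,147) in the crop is the stone, the black knob is at (553,135), and the purple ones are decoys. Measured positions and heights are plausible. Next I go above the collar.

```bash
python3 -c "
from h import *
print(move([.457,.202,.33],180))"
```

```text
(array([-364.3, -332.6,   74.1]), np.float64(-19.35))
```

>>> {"name": "servo_tool", "arguments": {"commands": [[[-174,-264,0],0,1],[[-174,-264,0],0,1],[[-174,-264,0],0,1],[[-174,-264,0],0,1],[[-174,-264,0],0,1],[[-174,-264,0],0,1],[[-364,-332,74],-19.3,1],[[-364,-332,74],-19.3,1],[[-364,-332,74],-19.3,1],[[-364,-332,74],-19.3,1]], "grip_force": 40}}

```text
clock: 1.15
tool_pos: [0.4297, 0.2264, 0.3428]
tcp_rot: [-3.14, 0.0, -3.141]
wrist_force: [0.5, 0.7, -0.2]
grip_width: 0.0853
```

>>> {"name": "servo_tool", "arguments": {"commands": [[[0,0,0],0,1],[[0,0,0],0,1]]}}

```text
clock: 1.35
tool_pos: [0.43, 0.2255, 0.3419]
tcp_rot: [-3.14, -0.002, 3.139]
wrist_force: [-0.9, -0.3, -0.2]
grip_width: 0.085
```

```bash
python3 -c "
from h import *
s,T,st=wrist('w1');print(st['clock'],st['tool_pos'],st['tcp_rot'],move([.457,.202,.33],180));print(T.round(3),s['fx'],s['cx'],s['cy'],s['distortion'])
Ti=np.linalg.inv(T);p=Ti@np.array([.4577,.2018,.018,1]);print(s['cx']+s['fx']*p[0]/-p[2],s['cy']-s['fy']*p[1]/-p[2])"
```

```text
1.35 [0.43004471 0.22546351 0.34194949] [-3.14015601e+00 -2.08157818e-03  3.13927845e+00] (array([-27.5, -24.3,  12.5]), np.float64(-0.03))
[[ 0.003 -0.962 -0.271  0.361]
 [ 1.     0.003  0.002  0.225]
 [-0.001 -0.271  0.962  0.311]
 [ 0.     0.     0.     1.   ]] 321.9259839972642 262.0191622034191 187.67642426119346 [-0.08512837  0.          0.          0.          0.        ]
237.9740942212876 202.10673830854364
```

View pics/w1.png

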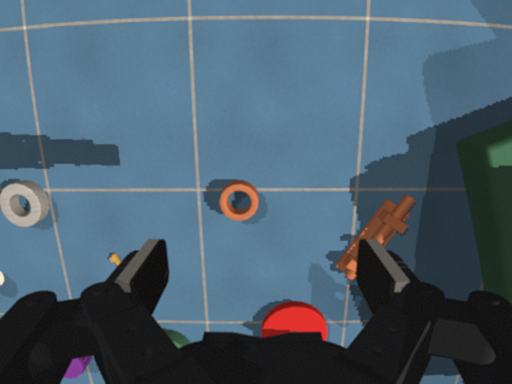

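The wrist view shows the collar at (239,202), against a predicted (238,202), so the map from the top camera is accurate to about 1 mm. Grasp.

>>> {"name": "servo_tool", "arguments": {"commands": [[[-27.5,-24,60],0,1],[[-27.5,-24,60],0,1],[[-27.5,-24,100],0,1],[[-27.5,-24,130],0,1],[[-27.5,-24,155],0,1],[[-27.5,-24,166],0,1],[[-27.5,-24,166],0,1],[[-27.5,-24,166],0,1]]}}

```text
clock: 2.2
tool_pos: [0.4572, 0.203, 0.1778]
tcp_rot: [-3.141, 0.001, -3.141]
wrist_force: [-0.2, -0.8, 0.3]
grip_width: 0.0854
```

>>> {"name": "servo_tool", "arguments": {"commands": [[[0,0,0],0,-1],[[0,0,0],0,-1],[[0,0,0],0,-1],[[0,0,0],0,-1],[[0,0,0],0,-1],[[0,0,0],0,-1]]}}

```text
clock: 2.8
tool_pos: [0.4578, 0.203, 0.1791]
tcp_rot: [-3.141, 0.002, -3.141]
wrist_force: [-0.9, -0.2, 5.3]
grip_width: 0.0356
```

```bash
python3 -c "
from h import *
st=ctrl.sense();print(st['tool_pos'],st['grip_width'],move([.6156,.261,.28],180),move([.6156,.261,.19],180))"
```

```text
[0.45775218 0.20304176 0.17905499] 0.03563388620235349 (array([-158.1,   57.8, -100.6]), np.float64(0.04)) (array([-157.9,   57.8,  -10.6]), np.float64(0.04))
```

>>> {"name": "servo_tool", "arguments": {"commands": [[[0,0,-50],0,-1],[[0,0,-100],0,-1],[[0,0,-100],0,-1],[[0,0,-100],0,-1]]}}

```text
clock: 3.2
tool_pos: [0.4579, 0.2031, 0.2807]
tcp_rot: [3.141, 0.006, -3.141]
wrist_force: [0.2, -0.0, -1.7]
grip_width: 0.0357
```

```bash
python3 -c "
from h import *
s,T,st=wrist('w2');print(st['tool_pos'],st['grip_width'])"
```

```text
[0.45789249 0.2030965  0.2807086 ] 0.035716265593919286
```

View pics/w2.png

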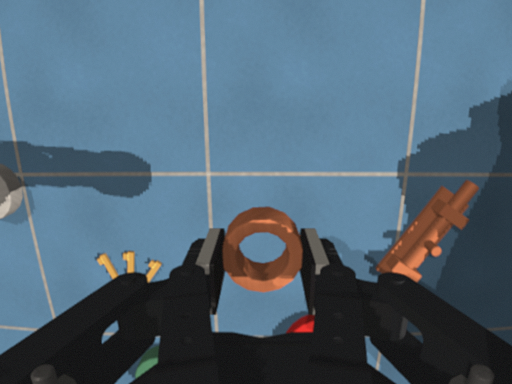

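```bash
python3 -c "
from h import *
d=dict(np.load('pics/w2.npz'));print(onplane(d,[[262,249],[262,207],[262,291],[222,249],[302,249]],.1196,d['T']))
print(move([.6156,.261,.28],180))"
```

```text
[[0.45493769 0.20298542 0.1196    ]
 [0.43512341 0.20298832 0.1196    ]
 [0.47671085 0.20298221 0.1196    ]
 [0.45496431 0.18518098 0.1196    ]
 [0.45499165 0.22079594 0.1196    ]]
(array([-158.5,   58. ,   -1. ]), np.float64(0.04))
```

```bash
python3 -c "
from h import *
s=snapshot('scene')
print(onplane(s,[[351,301],[207,167.5],[290,262],[226,206]],[.012,.012,.018,.022]))
a=cv2.imread('pics/top0.png');h=cv2.cvtColor(a,cv2.COLOR_BGR2HSV)
t=snapshot('top')
for lo,hi,b in(((170,120,60),(180,255,255),(115,165,155,205)),((22,120,60),(34,255,255),(295,165,345,205))):
    m=cv2.inRange(h,lo,hi)|(cv2.inRange(h,(0,180,60),(5,255,255)) if lo[0]==170 else 0)
    m=m[b[1]:b[3],b[0]:b[2]];c=max(cv2.findContours(m,0,2)[0],key=cv2.contourArea)
    (x,y),r=cv2.minEnclosingCircle(c);print((x+b[0],y+b[1]),r,onplane(t,[[x+b[0],y+b[1]]],.012))
"
```

```text
[[ 0.62358783  0.26149762  0.012     ]
 [ 0.61552423 -0.26546753  0.012     ]
 [ 0.65682279  0.11323692  0.018     ]
 [ 0.66636728 -0.10706201  0.022     ]]
(133.39024353027344, 183.53658485412598) 13.401090621948242 [[0.61598905 0.26026837 0.012     ]]
(320.1705207824707, 185.19075202941895) 13.351579666137695 [[ 0.60755233 -0.27182031  0.012     ]]
```

Scene-camera readings differ from the top camera's by about 8 mm in x, so I'll check the spindle with the wrist camera, from a pose where the held ring doesn't cover it.

>>> {"name": "servo_tool", "arguments": {"commands": [[[-202,58,-20],0,-1],[[-202,58,-20],0,-1],[[-202,58,-20],0,-1],[[-202,58,-20],0,-1],[[-202,58,-20],0,-1],[[-202,58,-20],0,-1],[[-202,58,-20],0,-1],[[-202,58,-20],0,-1]]}}

```text
clock: 4.15
tool_pos: [0.657, 0.2607, 0.2953]
tcp_rot: [-3.14, -0.005, -3.141]
wrist_force: [-0.0, 1.1, -2.2]
grip_width: 0.0358
```

```bash
python3 -c "
from h import *
s,T,st=wrist('w3');print(st['tool_pos'],st['tcp_rot'])
Ti=np.linalg.inv(T)
for q in([.616,.2605,.012],[.616,.2605,.056]):
  p=Ti@np.array(q+[1]);print(s['cx']+s['fx']*p[0]/-p[2],s['cy']-s['fy']*p[1]/-p[2])"
```

```text
[0.6569525  0.26071433 0.29534028] [-3.13979723 -0.00496671 -3.14076856]
262.56142489505976 135.65771276911465
262.5925873957725 143.3385508222684
```

View pics/w3.png

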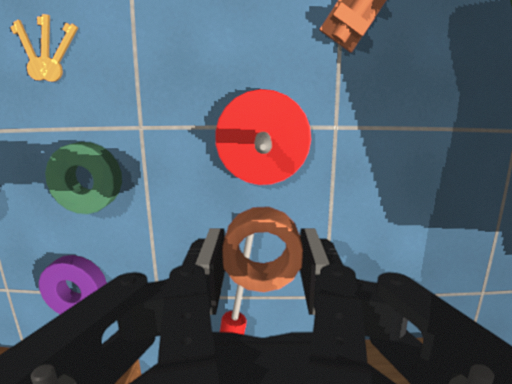

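Base centre is at (263,137), with (262.6,135.7) predicted, so the spindle is at about (0.617, 0.260). I'll take the collar above it and lower it.

>>> {"name": "servo_tool", "arguments": {"commands": [[[38,0,20],0,-1],[[38,0,20],0,-1],[[38,0,20],0,-1],[[38,0,40],0,-1],[[38,0,60],0,-1],[[38,0,80],0,-1],[[38,0,95],0,-1],[[38,0,101],0,-1],[[38,0,102],0,-1],[[38,0,102],0,-1]]}}

```text
clock: 5.2
tool_pos: [0.6193, 0.2607, 0.1951]
tcp_rot: [-3.14, -0.002, -3.141]
wrist_force: [-0.6, 0.5, -1.7]
grip_width: 0.0358
```

>>> {"name": "servo_tool", "arguments": {"commands": [[[0,0,1],0,-1],[[0,0,1],0,-1]]}}

```text
clock: 5.4
tool_pos: [0.6198, 0.2608, 0.1953]
tcp_rot: [-3.141, 0.0, -3.141]
wrist_force: [-0.2, 0.4, -1.4]
grip_width: 0.036
```

>>> {"name": "servo_tool", "arguments": {"commands": [[[0,0,4],0,-1],[[0,0,4],0,-1],[[0,0,4],0,1],[[0,0,4],0,1],[[0,0,4],0,1],[[0,0,4],0,1],[[0,0,-40],0,1],[[0,0,-90],0,1],[[0,0,-120],0,1],[[0,0,-120],0,1]]}}

```text
clock: 6.4
tool_pos: [0.6215, 0.2614, 0.3231]
tcp_rot: [3.139, 0.013, -3.141]
wrist_force: [0.4, 0.2, 0.3]
grip_width: 0.0854
```

```bash
python3 -c "
from h import *
s=snapshot('top');t=onplane(s,(np.array([[236,373],[364,370],[468,377],[412,261]])*.64),[.018,.016,.014,.026]);print(t)
s,T,st=wrist('w4');print(st['tool_pos'])
print(move([.4484,-.2082,.30],180))"
```

```text
[[ 0.45769387  0.20175497  0.018     ]
 [ 0.46191161 -0.02436633  0.016     ]
 [ 0.44836974 -0.20823777  0.014     ]
 [ 0.65818072 -0.11128097  0.026     ]]
[0.62064917 0.26113716 0.31948389]
(array([ 171.9, -469. ,   16.1]), np.float64(0.05))
```

View pics/w4.png

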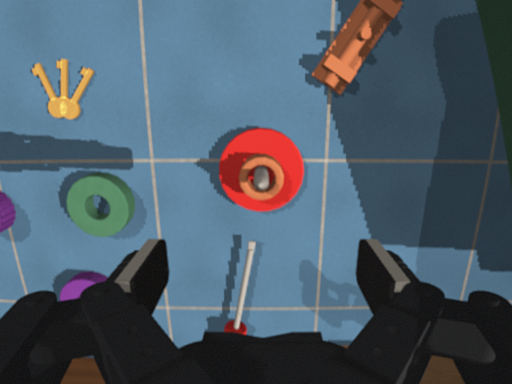

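Collar sits over the post, flat on the red base (262,178). Now the cutter.

>>> {"name": "servo_tool", "arguments": {"commands": [[[172,-469,16],0,1],[[172,-469,16],0,1],[[172,-469,16],0,1],[[172,-469,16],0,1],[[172,-469,16],0,1],[[172,-469,16],0,1],[[172,-469,16],0,1],[[172,-469,16],0,1],[[172,-469,16],0,1],[[172,-469,16],0,1]]}}

```text
clock: 7.5
tool_pos: [0.4465, -0.2094, 0.2978]
tcp_rot: [3.139, -0.001, -3.141]
wrist_force: [0.6, 0.4, -0.1]
grip_width: 0.0852
```

>>> {"name": "servo_tool", "arguments": {"commands": [[[0,0,0],0,1],[[0,0,0],0,1],[[0,0,0],0,1]]}}

```text
clock: 7.8
tool_pos: [0.4463, -0.2084, 0.2963]
tcp_rot: [3.137, -0.004, -3.14]
wrist_force: [0.2, 0.2, 0.5]
grip_width: 0.0852
```

```bash
python3 -c "
from h import *
st=ctrl.sense();print(st['tool_pos'],st['tcp_rot']);print(move([.4484,-.2082,.1735],180))"
```

```text
[ 0.44629162 -0.20841696  0.29628196] [ 3.13686814 -0.00350498 -3.14030828]
(array([ -2.5,  -0.4, 122.8]), np.float64(0.07))
```

>>> {"name": "servo_tool", "arguments": {"commands": [[[-2,0,40],0,1],[[-2,0,75],0,1],[[-2,0,100],0,1],[[-2,0,115],0,1],[[-2,0,121],0,1],[[-2,0,121],0,1],[[-2,0,121],0,-1],[[-2,0,121],0,-1],[[-2,0,121],0,-1],[[-2,0,121],0,-1]]}}

```text
clock: 8.8
tool_pos: [0.4486, -0.2083, 0.1772]
tcp_rot: [3.138, -0.001, -3.141]
wrist_force: [-1.1, 0.9, 6.0]
grip_width: 0.0514
```

>>> {"name": "servo_tool", "arguments": {"commands": [[[0,0,0],0,-1],[[0,0,0],0,-1]]}}

```text
clock: 9.0
tool_pos: [0.4487, -0.2084, 0.1777]
tcp_rot: [3.139, -0.001, -3.141]
wrist_force: [-0.8, 0.4, -2.4]
grip_width: 0.0518
```

>>> {"name": "servo_tool", "arguments": {"commands": [[[0,0,-40],0,-1],[[0,0,-80],0,-1],[[0,0,-120],0,-1],[[0,0,-120],0,-1],[[0,0,-120],0,-1]]}}

```text
clock: 9.5
tool_pos: [0.4487, -0.2087, 0.2983]
tcp_rot: [3.14, 0.001, -3.141]
wrist_force: [0.6, 0.7, -2.2]
grip_width: 0.0514
```

```bash
python3 -c "
from h import *
s,T,st=wrist('w5');print(st['tool_pos'],st['grip_width'],move([.619,.2604,.30],180))"
```

```text
[ 0.44868643 -0.20870522  0.29833971] 0.0514078821241946 (array([-171.2,  468.6,   -1.9]), np.float64(0.05))
```

View pics/w5.png

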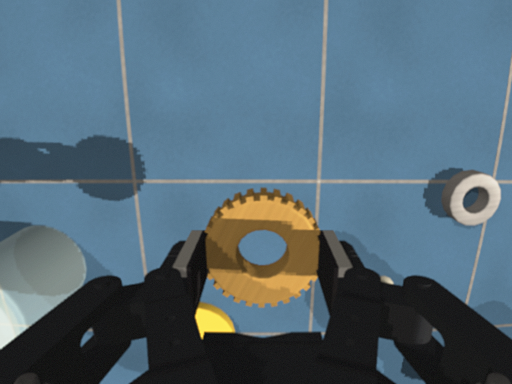

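Cutter held flat, hole at (264,246). Carry it to the red spindle.

>>> {"name": "servo_tool", "arguments": {"commands": [[[-171,469,0],0,-1],[[-171,469,0],0,-1],[[-171,469,0],0,-1],[[-171,469,0],0,-1],[[-171,469,0],0,-1],[[-171,469,0],0,-1],[[-171,469,0],0,-1],[[-171,469,0],0,-1],[[-171,469,0],0,-1],[[-171,469,0],0,-1]]}}

```text
clock: 10.55
tool_pos: [0.6182, 0.2627, 0.2941]
tcp_rot: [3.139, -0.008, -3.14]
wrist_force: [1.1, -0.6, -2.2]
grip_width: 0.0512
```

>>> {"name": "servo_tool", "arguments": {"commands": [[[0,0,0],0,-1],[[0,0,0],0,-1],[[0,0,0],0,-1]]}}

```text
clock: 10.85
tool_pos: [0.6174, 0.2619, 0.2912]
tcp_rot: [3.141, -0.013, -3.141]
wrist_force: [0.8, 0.5, -2.9]
grip_width: 0.0513
```

```bash
python3 -c "
from h import *
d=dict(np.load('pics/w5.npz'));print(onplane(d,[[264,246],[264,188]],.1346,d['T']))
st=ctrl.sense();print(st['tool_pos'],st['tcp_rot'],st['grip_width'],move([.6197,.2604,.2085],180))"
```

```text
[[ 0.44478546 -0.20773511  0.1346    ]
 [ 0.4175015  -0.2077864   0.1346    ]]
[0.61741899 0.2619383  0.29119145] [ 3.14101157 -0.01291904 -3.14079051] 0.05134197963898212 (array([-3.3, -1.6, 82.7]), np.float64(0.05))
```

>>> {"name": "servo_tool", "arguments": {"commands": [[[-3,-1.5,15],0,-1],[[-3,-1.5,30],0,-1],[[-3,-1.5,45],0,-1],[[-3,-1.5,60],0,-1],[[-3,-1.5,72],0,-1],[[-3,-1.5,80],0,-1],[[-3,-1.5,83],0,-1],[[-3,-1.5,83],0,-1]]}}

```text
clock: 11.65
tool_pos: [0.6196, 0.2606, 0.2083]
tcp_rot: [3.141, -0.012, -3.141]
wrist_force: [0.3, -0.1, -2.2]
grip_width: 0.0518
```

>>> {"name": "servo_tool", "arguments": {"commands": [[[0,0,2],0,-1],[[0,0,2],0,-1]]}}

```text
clock: 11.85
tool_pos: [0.62, 0.2608, 0.2074]
tcp_rot: [3.14, -0.01, -3.141]
wrist_force: [0.2, 0.5, -0.6]
grip_width: 0.0516
```

Near contact; release, rise, and go look from above.

>>> {"name": "servo_tool", "arguments": {"commands": [[[0,0,1],0,1],[[0,0,1],0,1],[[0,0,1],0,1],[[0,0,1],0,1],[[0,0,-40],0,1],[[0,0,-90],0,1],[[0,0,-110],0,1],[[0,0,-110],0,1],[[0,0,-110],0,1]]}}

```text
clock: 12.75
tool_pos: [0.6209, 0.2607, 0.3172]
tcp_rot: [3.14, -0.01, -3.141]
wrist_force: [0.9, 0.8, -2.2]
grip_width: 0.0855
```

```bash
python3 -c "
from h import *
s,T,st=wrist('w6');print(st['tool_pos'],move([.6585,-.1113,.30],180))"
```

```text
[0.62089524 0.26066218 0.31722371] (array([ -37.8, -371.9,   14.8]), np.float64(0.06))
```

View pics/w6.png

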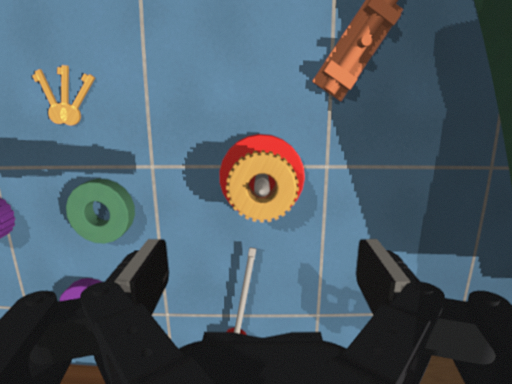

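Cutter is down on the collar, with the post showing in its hole (262,187). Now the black knob.

>>> {"name": "servo_tool", "arguments": {"commands": [[[-38,-372,15],0,1],[[-38,-372,15],0,1],[[-38,-372,15],0,1],[[-38,-372,15],0,1],[[-38,-372,15],0,1],[[-38,-372,15],0,1],[[-38,-372,15],0,1],[[-38,-372,15],0,1],[[-38,-372,15],0,1],[[-38,-372,15],0,1]]}}

```text
clock: 13.8
tool_pos: [0.658, -0.1117, 0.2971]
tcp_rot: [3.139, -0.017, 3.141]
wrist_force: [0.4, 0.8, -0.4]
grip_width: 0.0851
```

>>> {"name": "servo_tool", "arguments": {"commands": [[[0,0,0],0,1],[[0,0,0],0,1]]}}

```text
clock: 14.0
tool_pos: [0.6576, -0.1101, 0.2958]
tcp_rot: [3.138, -0.019, -3.14]
wrist_force: [0.2, 0.3, 0.0]
grip_width: 0.0855
```

```bash
python3 -c "
from h import *
s,T,st=wrist('w7');print(st['tool_pos'],st['tcp_rot'],move([.6585,-.1113,.183],180))
Ti=np.linalg.inv(T);p=Ti@np.array([.6582,-.1113,.026,1]);print(s['cx']+s['fx']*p[0]/-p[2],s['cy']-s['fy']*p[1]/-p[2])"
```

```text
[ 0.65763135 -0.11007426  0.29577797] [ 3.13806918 -0.01948973 -3.14010883] (array([ -2.8,  -1.5, 113.3]), np.float64(0.09))
259.390222414914 196.57142523583644
```

View pics/w7.png

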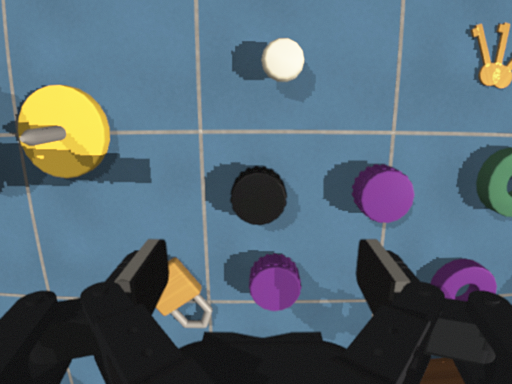

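Black knob's top centre is at (259,196), right where predicted (259,197). Grasp it.

>>> {"name": "servo_tool", "arguments": {"commands": [[[-5,-1.5,40],0,1],[[-5,-1.5,75],0,1],[[-5,-1.5,100],0,1],[[-5,-1.5,113],0,1],[[-5,-1.5,113],0,1],[[-5,-1.5,113],0,-1],[[-5,-1.5,113],0,-1],[[-5,-1.5,113],0,-1],[[-5,-1.5,113],0,-1],[[-5,-1.5,113],0,-1]]}}

```text
clock: 15.05
tool_pos: [0.6617, -0.1115, 0.1857]
tcp_rot: [3.139, -0.015, -3.14]
wrist_force: [-1.3, 0.9, 6.5]
grip_width: 0.042
```

```bash
python3 -c "
from h import *
st=ctrl.sense();print(st['tool_pos'],st['tcp_rot'],st['grip_width'],st['wrist_force'])
x=.6167+st['tool_pos'][0]-.6585;print(x,move([x,.2604,.31],180))"
```

```text
[ 0.66167521 -0.11154141  0.18571611] [ 3.13944961 -0.01475931 -3.14021139] 0.04196814522400288 [-1.3345939   0.94206252  6.46534826]
0.6198752059811824 (array([  43.1,  372.3, -122.9]), np.float64(0.08))
```

>>> {"name": "servo_tool", "arguments": {"commands": [[[0,0,-50],0,-1],[[0,0,-100],0,-1],[[20,40,-123],0,-1],[[43,372,-123],0,-1],[[43,372,-123],0,-1],[[43,372,-123],0,-1],[[43,372,-123],0,-1],[[43,372,-123],0,-1],[[43,372,-123],0,-1],[[43,372,-123],0,-1]]}}

```text
clock: 16.05
tool_pos: [0.619, 0.2632, 0.3101]
tcp_rot: [3.139, -0.015, -3.138]
wrist_force: [0.6, -0.2, -1.2]
grip_width: 0.0421
```

>>> {"name": "servo_tool", "arguments": {"commands": [[[0,0,0],0,-1],[[0,0,0],0,-1]]}}

```text
clock: 16.25
tool_pos: [0.6184, 0.264, 0.3098]
tcp_rot: [3.14, -0.015, -3.136]
wrist_force: [1.3, -1.2, -0.9]
grip_width: 0.042
```

```bash
python3 -c "
from h import *
st=ctrl.sense();print(st['tool_pos'],st['tcp_rot'],st['grip_width'],st['wrist_force'])
print(move([.6199,.2604,.2315],180))"
```

```text
[0.61842931 0.26398658 0.30977774] [ 3.13963358 -0.01542073 -3.13607297] 0.04204667117854559 [ 1.30558819 -1.17306276 -0.87432325]
(array([-2.7, -3.7, 78.2]), np.float64(0.32))
```

>>> {"name": "servo_tool", "arguments": {"commands": [[[-2.5,-3.5,20],0.3,-1],[[-2.5,-3.5,38],0.3,-1],[[-2.5,-3.5,52],0.3,-1],[[-2.5,-3.5,64],0.3,-1],[[-2.5,-3.5,74],0.3,-1],[[-2.5,-3.5,78],0.3,-1],[[-2.5,-3.5,78],0.3,-1],[[-2.5,-3.5,78],0.3,-1]]}}

```text
clock: 17.05
tool_pos: [0.62, 0.2608, 0.2324]
tcp_rot: [3.139, -0.014, -3.141]
wrist_force: [0.0, 0.8, 0.1]
grip_width: 0.0424
```

>>> {"name": "servo_tool", "arguments": {"commands": [[[0,0,1.5],0,-1],[[0,0,2],0,-1]]}}

```text
clock: 17.25
tool_pos: [0.6203, 0.261, 0.2311]
tcp_rot: [3.139, -0.013, -3.141]
wrist_force: [0.8, 0.3, -1.0]
grip_width: 0.0422
```

>>> {"name": "servo_tool", "arguments": {"commands": [[[0,0,2],0,-1],[[0,0,2],0,1],[[0,0,2],0,1],[[0,0,2],0,1],[[0,0,2],0,1],[[0,0,-40],0,1],[[0,0,-80],0,1],[[0,0,-90],0,1],[[0,0,-90],0,1]]}}

```text
clock: 18.15
tool_pos: [0.6221, 0.2609, 0.3244]
tcp_rot: [3.138, -0.007, -3.141]
wrist_force: [0.4, 0.0, -0.8]
grip_width: 0.0848
```

```bash
python3 -c "
from h import *
s,T,st=wrist('w8');print(st['tool_pos'],st['tcp_rot'],st['wrist_force'])
print(move([.464,-.0244,.29],180))"
```

```text
[0.62210612 0.26093261 0.32437637] [ 3.13763719 -0.00715259 -3.14097884] [ 0.36298233  0.01642001 -0.83999834]
(array([ 157.2, -285.1,   32.7]), np.float64(0.03))
```

View pics/w8.png

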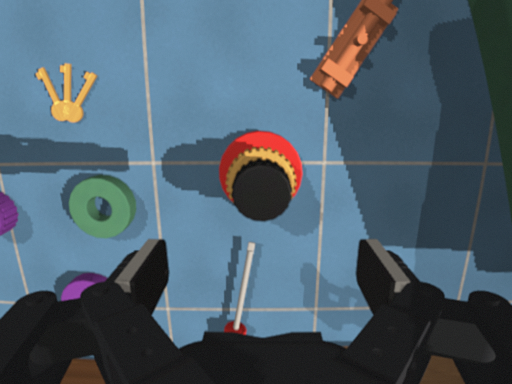

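Knob stands concentric on the cutter (262,191). Now the flange.

>>> {"name": "servo_tool", "arguments": {"commands": [[[157,-285,33],0,1],[[157,-285,33],0,1],[[157,-285,33],0,1],[[157,-285,33],0,1],[[157,-285,33],0,1],[[157,-285,33],0,1],[[157,-285,33],0,1],[[157,-285,33],0,1],[[157,-285,33],0,1],[[157,-285,33],0,1]]}}

```text
clock: 19.2
tool_pos: [0.4642, -0.0237, 0.2887]
tcp_rot: [3.138, -0.013, -3.14]
wrist_force: [1.0, -0.2, 0.1]
grip_width: 0.0852
```

```bash
python3 -c "
from h import *
st=ctrl.sense();print(st['tool_pos'],st['tcp_rot'])
print(move([.464,-.0244,.1755],180))"
```

```text
[ 0.46423183 -0.02368717  0.28872034] [ 3.13802645 -0.01322347 -3.14039173]
(array([ -1.3,  -1.1, 113.2]), np.float64(0.07))
```

>>> {"name": "servo_tool", "arguments": {"commands": [[[-1,-1,40],0,1],[[-1,-1,75],0,1],[[-1,-1,100],0,1],[[-1,-1,112],0,1],[[-1,-1,112],0,1],[[-1,-1,112],0,-1],[[-1,-1,112],0,-1],[[-1,-1,112],0,-1],[[-1,-1,112],0,-1],[[-1,-1,112],0,-1]]}}

```text
clock: 20.2
tool_pos: [0.4647, -0.0245, 0.1788]
tcp_rot: [3.139, -0.01, -3.141]
wrist_force: [-0.7, 1.0, 5.8]
grip_width: 0.0457
```

```bash
python3 -c "
from h import *
st=ctrl.sense();print(st['tool_pos'],st['tcp_rot'],st['grip_width'],st['wrist_force'])
x=.6075+st['tool_pos'][0]-.4619;print(x,move([x+.035,-.272,.31],180))"
```

```text
[ 0.46473606 -0.02450813  0.17876563] [ 3.13866523 -0.01012669 -3.14062817] 0.045733339624908324 [-0.70850009  0.95492203  5.76479579]
0.6103360626030181 (array([-179. , -247.3, -133.8]), np.float64(0.06))
```

>>> {"name": "servo_tool", "arguments": {"commands": [[[0,0,-50],0,-1],[[0,0,-100],0,-1],[[-20,-20,-134],0,-1],[[-179,-247,-134],0,-1],[[-179,-247,-134],0,-1],[[-179,-247,-134],0,-1],[[-179,-247,-134],0,-1],[[-179,-247,-134],0,-1],[[-179,-247,-134],0,-1],[[-179,-247,-134],0,-1]]}}

```text
clock: 21.2
tool_pos: [0.6461, -0.2752, 0.3104]
tcp_rot: [3.14, -0.008, 3.139]
wrist_force: [0.1, 0.7, -2.7]
grip_width: 0.0455
```

```bash
python3 -c "
from h import *
s,T,st=wrist('w9');print(st['tool_pos'],st['tcp_rot'],st['grip_width'])
Ti=np.linalg.inv(T);
for q in([.6075,-.272,.012],[.6075,-.272,.056]):
  p=Ti@np.array(q+[1]);print(s['cx']+s['fx']*p[0]/-p[2],s['cy']-s['fy']*p[1]/-p[2])"
```

```text
[ 0.64612723 -0.27515267  0.31038493] [ 3.14036028 -0.00835934  3.1393676 ] 0.04551139436764289
265.3875101472701 137.63337130009856
266.1437742965692 144.9412142071596
```

View pics/w9.png

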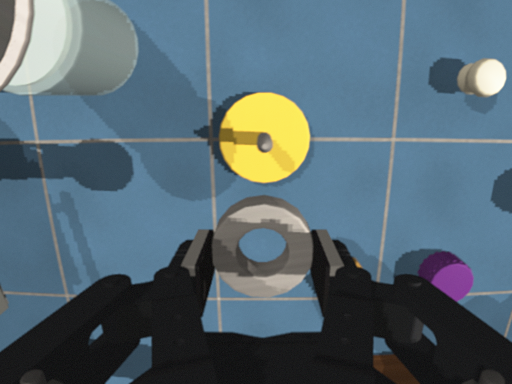

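Yellow base centre is at (264.5,137.5) as predicted, and the flange is held flat. Place it.

```bash
python3 -c "
from h import *
print(move([.6101,-.2726,.1915],180))"
```

```text
(array([ 34.1,   0.3, 118.9]), np.float64(-0.07))
```

>>> {"name": "servo_tool", "arguments": {"commands": [[[34,0.3,25],0,-1],[[34,0.3,25],0,-1],[[34,0.3,40],0,-1],[[34,0.3,58],0,-1],[[34,0.3,76],0,-1],[[34,0.3,94],0,-1],[[34,0.3,110],0,-1],[[34,0.3,118],0,-1],[[34,0.3,119],0,-1],[[34,0.3,119],0,-1]]}}

```text
clock: 22.25
tool_pos: [0.6104, -0.2727, 0.1911]
tcp_rot: [3.139, -0.01, 3.14]
wrist_force: [0.4, -0.4, -2.8]
grip_width: 0.0459
```

>>> {"name": "servo_tool", "arguments": {"commands": [[[0,0,1],0,-1],[[0,0,1],0,-1]]}}

```text
clock: 22.45
tool_pos: [0.6106, -0.2728, 0.1909]
tcp_rot: [3.139, -0.01, 3.141]
wrist_force: [-2.6, 1.4, 2.3]
grip_width: 0.0459
```

Touching. Release, rise, and head for the stone.

>>> {"name": "servo_tool", "arguments": {"commands": [[[0,0,0],0,1],[[0,0,0],0,1],[[0,0,0],0,1],[[0,0,0],0,1],[[0,0,-40],0,1],[[0,0,-80],0,1],[[0,0,-115],0,1],[[0,0,-115],0,1]]}}

```text
clock: 23.25
tool_pos: [0.6135, -0.2741, 0.3137]
tcp_rot: [-3.137, 0.002, 3.141]
wrist_force: [1.3, 0.5, 0.4]
grip_width: 0.0852
```

```bash
python3 -c "
from h import *
s,T,st=wrist('w10');print(st['tool_pos'],st['tcp_rot'])
print(move([.6515,.1115,.29],180))"
```

```text
[ 0.61347881 -0.27413483  0.31365669] [-3.13722700e+00  1.59540887e-03  3.14058937e+00]
(array([-38.4, 385.3,  19.5]), np.float64(-0.06))
```

View pics/w10.png

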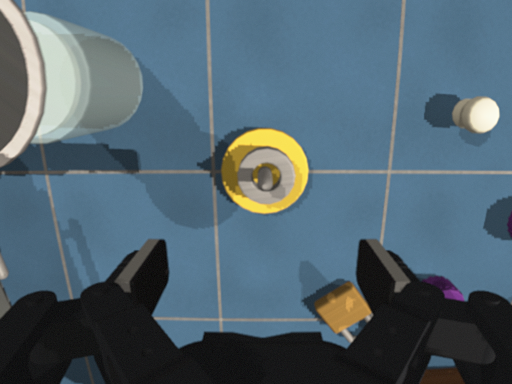

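Flange is down on the yellow base (266,176). Now the stone.

>>> {"name": "servo_tool", "arguments": {"commands": [[[-38,385,19],0,1],[[-38,385,19],0,1],[[-38,385,19],0,1],[[-38,385,19],0,1],[[-38,385,19],0,1],[[-38,385,19],0,1],[[-38,385,19],0,1],[[-38,385,19],0,1],[[-38,385,19],0,1],[[-38,385,19],0,1]]}}

```text
clock: 24.3
tool_pos: [0.6504, 0.1121, 0.2885]
tcp_rot: [-3.14, -0.006, -3.141]
wrist_force: [0.4, 0.2, -0.9]
grip_width: 0.0855
```

```bash
python3 -c "
from h import *
s,T,st=wrist('w11');print(st['tool_pos'],st['tcp_rot'])
c=s['color'];m=cv2.inRange(cv2.cvtColor(c,cv2.COLOR_BGR2HSV),(55,50,30),(85,255,255));m[:,:170]=0;m[:,350:]=0
k=max(cv2.findContours(m,0,2)[0],key=cv2.contourArea);print(cv2.boundingRect(k),cv2.minEnclosingCircle(k))
Ti=np.linalg.inv(T);p=Ti@np.array([.6487,.1111,.018,1]);print(s['cx']+s['fx']*p[0]/-p[2],s['cy']-s['fy']*p[1]/-p[2])
print(move([.6515,.1115,.1755],180))"
```

```text
[0.65041744 0.11208069 0.28851615] [-3.1395398  -0.00599907 -3.14061211]
(222, 151, 77, 75) ((259.90985107421875, 188.31527709960938), 38.333805084228516)
261.64164261373475 188.96133422891214
(array([ -1.5,   0.7, 113.4]), np.float64(-0.04))
```

>>> {"name": "servo_tool", "arguments": {"commands": [[[-1.5,-1,40],0,1],[[-1.5,-1,75],0,1],[[-1.5,-1,100],0,1],[[-1.5,-1,112],0,1],[[-1.5,-1,112],0,1],[[-1.5,-1,112],0,-1],[[-1.5,-1,112],0,-1],[[-1.5,-1,112],0,-1],[[-1.5,-1,112],0,-1],[[-1.5,-1,112],0,-1]]}}

```text
clock: 25.35
tool_pos: [0.6528, 0.1097, 0.1798]
tcp_rot: [-3.139, -0.0, 3.141]
wrist_force: [0.3, -1.6, 5.6]
grip_width: 0.0572
```

```bash
python3 -c "
from h import *
st=ctrl.sense();print(st['tool_pos'],st['tcp_rot'],st['grip_width'],st['wrist_force'])
x=.6073+st['tool_pos'][0]-.6487;print(x,move([x,-.2727,.31],180))"
```

```text
[0.65280949 0.10970432 0.17983257] [-3.13919239e+00 -3.37347792e-04  3.14108318e+00] 0.05716691806722343 [ 0.31048448 -1.61570268  5.6358254 ]
0.6114094929047924 (array([  41.2, -382.7, -129.2]), np.float64(-0.03))
```

>>> {"name": "servo_tool", "arguments": {"commands": [[[0,0,-50],0,-1],[[0,0,-100],0,-1],[[0,-20,-129],0,-1],[[41,-382,-129],0,-1],[[41,-382,-129],0,-1],[[41,-382,-129],0,-1],[[41,-382,-129],0,-1],[[41,-382,-129],0,-1],[[41,-382,-129],0,-1],[[41,-382,-129],0,-1]]}}

```text
clock: 26.35
tool_pos: [0.6126, -0.2594, 0.3099]
tcp_rot: [-3.139, -0.0, 3.141]
wrist_force: [0.3, 0.7, -0.2]
grip_width: 0.0573
```

>>> {"name": "servo_tool", "arguments": {"commands": [[[0,0,0],0,-1],[[0,0,0],0,-1]]}}

```text
clock: 26.55
tool_pos: [0.612, -0.2607, 0.3098]
tcp_rot: [-3.14, -0.0, 3.138]
wrist_force: [0.1, 1.4, -0.7]
grip_width: 0.0571
```

```bash
python3 -c "
from h import *
s,T,st=wrist('w12');print(st['tool_pos'],st['tcp_rot'],st['grip_width'])
print(move([.6112,-.2727,.2095],180))"
```

```text
[ 0.61200528 -0.26069947  0.3097612 ] [-3.13994347e+00 -2.66815494e-04  3.13837350e+00] 0.05710643273830129
(array([  1. , -13.3, 100.1]), np.float64(-0.07))
```

View pics/w12.png

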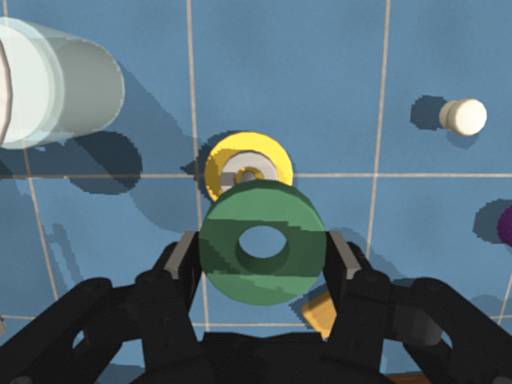

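Stone held flat (263,241). Shift sideways above the spindle, then lower.

>>> {"name": "servo_tool", "arguments": {"commands": [[[1,-12,0],0,-1],[[1,-12,0],0,-1],[[1,-12,25],0,-1],[[1,-12,45],0,-1],[[1,-12,62],0,-1],[[1,-12,78],0,-1],[[1,-12,92],0,-1],[[1,-12,99],0,-1],[[1,-12,100],0,-1],[[1,-12,100],0,-1]]}}

```text
clock: 27.6
tool_pos: [0.6115, -0.2716, 0.21]
tcp_rot: [-3.14, 0.0, 3.14]
wrist_force: [0.6, -0.2, -1.6]
grip_width: 0.0574
```

>>> {"name": "servo_tool", "arguments": {"commands": [[[0,0,2],0,-1],[[0,0,2],0,-1]]}}

```text
clock: 27.8
tool_pos: [0.6117, -0.2718, 0.2088]
tcp_rot: [-3.139, 0.001, 3.14]
wrist_force: [0.4, -0.3, -0.3]
grip_width: 0.057
```

>>> {"name": "servo_tool", "arguments": {"commands": [[[0,0,1.5],0,-1],[[0,0,1.5],0,1],[[0,0,1.5],0,1],[[0,0,1.5],0,1],[[0,0,1.5],0,1],[[0,0,-40],0,1],[[0,0,-80],0,1],[[0,0,-120],0,1],[[0,0,-120],0,1]]}}

```text
clock: 28.7
tool_pos: [0.6133, -0.2725, 0.3375]
tcp_rot: [-3.131, 0.013, 3.14]
wrist_force: [1.6, 0.7, 1.5]
grip_width: 0.0852
```

>>> {"name": "servo_tool", "arguments": {"commands": [[[150,150,-20],0,1],[[150,150,-20],0,1],[[150,150,-20],0,1],[[150,150,-20],0,1],[[150,150,-20],0,1],[[150,150,-20],0,1]]}}

```text
clock: 29.3
tool_pos: [0.4623, -0.1209, 0.3539]
tcp_rot: [-3.131, 0.014, -3.141]
wrist_force: [0.5, -0.8, 0.4]
grip_width: 0.0852
```

```bash
python3 - <<'E'
from h import *
s=snapshot("scene")["color"]
f=lambda x,y,w,h:cv2.resize(s[y:y+h,x:x+w],(480,480),interpolation=cv2.INTER_CUBIC)
cv2.imwrite("pics/fin.png",cv2.hconcat([cv2.resize(f(306,250,90,90),(400,400)),cv2.resize(f(162,115,90,90),(400,400))]))
E
```

```text
(no output)
```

View pics/fin.png

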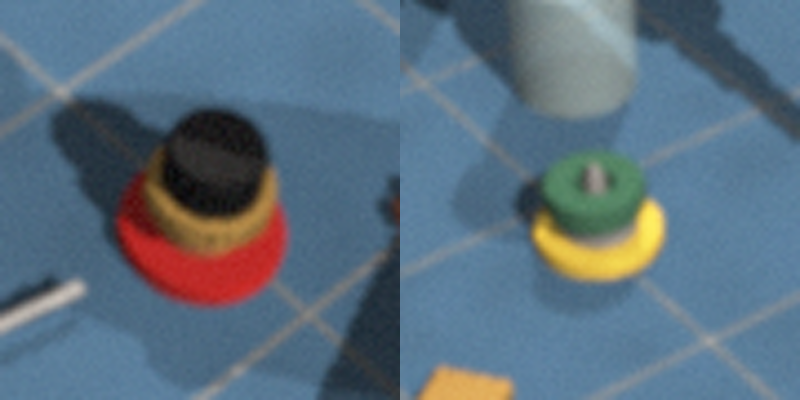

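Both stacks look seated and flat. One last look at the bystanders from above.

```bash
python3 - <<'E'
from h import *
s=snapshot("top")["color"];cv2.imwrite("pics/fin2.png",cv2.resize(s[110:270,70:420],(800,366),interpolation=cv2.INTER_CUBIC))
E
```

```text
(no output)
```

View pics/fin2.png

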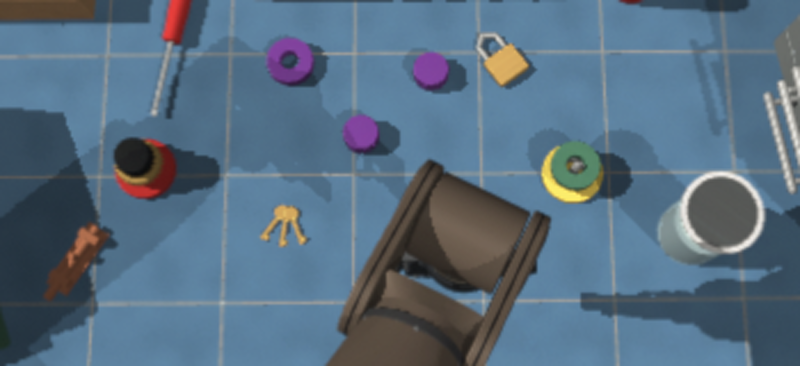

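```bash
python3 -c "
from rig import ctrl,order
order.job_done();print(ctrl.sense()['clock'])"
```

```text
the job is handed in; nothing more can be done
the job is handed in; nothing more can be done
```

Both spindles are loaded and the job is handed in. The red one has the copper collar, gold cutter and black knob; the yellow one has the steel flange and green stone. It took about 29 s on the robot's clock.

- **Stacks:** the last scene and top pictures show both stacks seated, flat and centred, with the gripper open and clear. I judged "fully down" from the pictures and from the tool height at each release. Nothing measured the gaps directly.
- **Bystanders:** the jar and the purple look-alikes stand where they were in the last top picture. The arm hid the white pull there. It was in its place in the wrist view before the stone was lowered, and the gripper later passed more than 100 mm above it.
- **Camera disagreement:** positions I read roughly off the scene camera were about 8 mm off in x from the top camera's. The wrist camera agreed with the top camera to about 1 mm, so I used those two.
- **Forces:** the highest wrist force I saw in the readings was about 7 N.

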